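# Put the marker back in the tall pen cup

### The job

The marker pen has been left standing in the drilled aluminium tool block. Take it out and stand it in the taller of the two steel cups, then let go of it; do not tip over either cup.

Things in the scene. Friction and masses are not known exactly. Their poses are not given: they have to be found in the camera images.
- marker_center (a point): Centre of a marker pen (white barrel, black cap), a round rod 135 mm long, 17 mm thick, about 20 g. Its y axis runs along the pen and points up at the start. It stands nearly upright (leaning up to about 6 degrees) in the tool block, its upper 98 mm sticking out: top about 143 mm, centre about 76 mm above the bench. Any yaw of grasp suits it.
- tool_block: Fixed aluminium block, 50 (x) x 90 (y) x 45 mm high, with a 21 mm wide, 37 mm deep hole in the middle of its top, in which the marker stands, and two small empty holes. Origin: centre of its underside on the bench; z up.
- tall_cup: The taller cup: plain round steel cup, open at the top, loose, 85 mm high, 64 mm outside diameter, wall 3 mm (mouth 58 mm wide), floor 4 mm thick, 300 g. Origin: centre of its underside on the bench; z up. Once released the pen may lean against its rim, up to about 25 degrees.
- short_cup: The shorter cup, not to be used: same steel, same 64 mm outside diameter, but only 45 mm high, empty. Origin: centre of its underside; z up. One of the two cups stands beyond the block, the other to the right of it, in either order.

How it is judged:
By the outcome, as a careful person would: the job done as asked, in the order asked, and still so for the second after the job is handed in, with the robot touching nothing.
It also fails if it takes over 32 s, if anything falls off the work surface, if the arm or the gripper's body presses on something with over 40 N, if the wrist force passes 120 N, or if a joint passes its speed limit or range.

### The arm

A 6-joint arm with a two-finger parallel gripper is mounted at the origin on a cart in front of the work surface, level with it; the furniture and walls round the work are solid. World frame = base frame: x ahead of the robot, y to its left, z up, the work surface at z = 0. Lengths are in mm, angles in rad, forces in N, time in s.
With the tool pointing down it reaches from about 350 to 975 mm from the base axis. Payload 7.1 kg.
Tool frame: the origin (TCP) lies midway between the tips of the shut fingers; the grasp point (between the pads) lies 19 mm behind it (ctrl.grasp_offset is the distance from the TCP to the grasp point, in mm); z points along the fingers, y is the line along which they close (so a half turn about z gives the same grasp; the last joint's range is limited). The gripper opens to 88 mm and grips with 3 to 60 N. Pads are 20 mm wide; open, the fingers measure 115 mm over their backs; the gripper's body (75 mm by 178 mm) begins 61 mm behind the grasp point.
Start: joints at [1.319, 0.423, 1.63, -0, 1.089, -0.019], TCP at [144.158, 608.131, 222.675] pointing down, gripper open.
Joint ranges: [-3, 3], [-0.9, 2.11], [0.09, 2.58], [-1.31, 4.45], [0.11, 2.69], [-2.54, 2.54]. Speed limits (rad/s): [2.39, 2.39, 3.01, 3.14, 3.14, 3.14].

### API

Orientations are given as a rotation vector (axis times angle).
In Python, from workcell import ctrl gives the robot as it stands. The module is installed in compiled form; this text tells all that it offers.
- The arm moves only by the tool servo_tool, never from a script. Its argument "rows" is a list of rows, each a list of 7 numbers: the turn, a rotation vector about the tool's x, y, z as a fraction of full scale, then the shift along the tool's x, y, z as a fraction of full scale, then the finger opening in mm, from 0 to 87.8. A call has 1 to 10 rows; each row is the pose to reach, as a shift and turn from the pose commanded when the call began, along the tool's axes at that moment; what a row does not reach only later rows make up. Full scale, the value 1, is 20 cm for a shift and 1.5 rad for a turn. A row lasts 1/8 s, in which the tool goes at most 62.5 mm and 10.7 degrees, less where a joint would pass 70% of its speed; a pose out of reach is approached as far as the arm can. A call with a number of a shift or a turn outside -1 to 1 is refused whole. A call with a gripper value outside its range is refused whole. The fingers move at their own pace and stop on an object; the grip force is fixed at half the most. Time passes only in rows, so rows that repeat a pose let the fingers close. It gives the time, the measured TCP pose, the force, the opening and the grip force at its end, in the units of the state.
- ctrl.get_obs(): the state, without advancing time (a new reading comes with each control period).
- ctrl.get_image(name): name is "side" or "top"; returns (picture, depth): 384x512x3 uint8, red, green, blue; 384x512 float32, mm along the optical axis (not along the pixel's ray), 0 where there is no reading.
- ctrl.camera_info(name): a dict with "intrinsics" (3x3 intrinsics, pixels), "k1" (the pictures are not rectified: a ray, as slopes to the right and down, at radius r is drawn at 1 + k1 r^2 times it, then the intrinsics apply), "R" (3x3) and "t" (3): a world point X has camera coordinates R X + t. Camera axes: x right, y down, z forward; pixel columns grow to the right and rows downward; lengths in mm; the calibration is good to about 2 mm. A picture is of the moment at which its call begins. camera_info takes no time and is no camera call.
- ctrl.close_job(): hands the job in; it is judged then, once.
The state is a dict: "t": time; "qpos": joint angles; "qvel": joint speeds; "joint_torque": joint torques, N m; "ee_pos": TCP position; "orientation": TCP orientation; "ft_force": force on the tool from outside, world axes, zero at the start; "moment": the same for the moment, N m; "width": finger opening in mm; "grasp_force": force on a finger pad.
Only numpy, scipy, OpenCV 4.12 (cv2) and the standard library are available. Lean on these libraries where they do the work, as an engineer would, in place of code of your own. Each camera call takes 0.05 s, during which the arm holds its last target. There are 200 camera calls.

## Working session

There is one attempt and no reset: what is moved stays moved. The work goes in short steps, Python scripts to look and compute and a tool call to move; the robot and the scene stay as the last step left them, time stands still between calls to the robot, and variables do not carry over. Pictures are saved under pics/ and viewed, at most 10 in all, crops included, and the job is handed in when it is done.

Besides the shell and the picture viewer there is one more tool, called after "Call:" in YAML: its name, and indented under it one key for each argument. servo_tool: Moves the arm, as the interface text tells. Its arguments: {"type":"object","properties":{"rows":{"type":"array","items":{"type":"array","items":{"type":"number"}}}},"required":["rows"]}

```bash
mkdir -p pics; cat > h.py <<'E'
import numpy as np, cv2
from scipy.spatial.transform import Rotation as Ro
from workcell import ctrl
def snap(n,f):
    im,d=ctrl.get_image(n); np.save(f'pics/{f}.npy',d); cv2.imwrite(f'pics/{f}.png',im[:,:,::-1]); return im,d
def world(n,u,v,z):  # z: depth along the optical axis
    c=ctrl.camera_info(n);K=c['intrinsics']
    p=cv2.undistortPoints(np.array([[[u,v]]],float),K,np.array([c['k1'],0,0,0.]))[0,0]
    return c['R'].T@(np.array([p[0]*z,p[1]*z,z])-c['t'])
def ray(n,u,v,h): # intersect with height h
    a=world(n,u,v,0.);b=world(n,u,v,1000.); return a+(b-a)*(h-a[2])/(b[2]-a[2])
def pix(n,X):
    c=ctrl.camera_info(n)
    return cv2.projectPoints(np.array([X],float),cv2.Rodrigues(c['R'])[0],c['t'],c['intrinsics'],np.array([c['k1'],0,0,0.]))[0][0,0]
E
python3 - <<'E'
from h import *
a,_=snap('side','s0');b,_=snap('top','t0')
o=ctrl.get_obs();print(o['t'],o['ee_pos'],o['orientation'],o['width'],ctrl.grasp_offset)
print(Ro.from_rotvec(o['orientation']).as_matrix().round(3))
for n in('side','top'):
    c=ctrl.camera_info(n);print(n,(-c['R'].T@c['t']).round(),c['R'].round(2).tolist(),c['k1'])
E
```

```text
0.1 [144.04559629 607.66343494 221.98066556] [-3.64760832e-01 -3.12017551e+00  2.17855031e-03] 87.38331912456174 18.700000000000003
[[-0.973  0.231 -0.   ]
 [ 0.231  0.973 -0.001]
 [ 0.    -0.001 -1.   ]]
side [489. 844. 564.] [[-1.0, 0.03, -0.0], [0.02, 0.57, -0.82], [-0.02, -0.82, -0.57]] 0.04865605526365848
top [335. 165. 928.] [[0.01, -1.0, 0.02], [-0.99, -0.02, -0.14], [0.14, -0.02, -0.99]] -0.035863219268622085
```

View pics/s0.png

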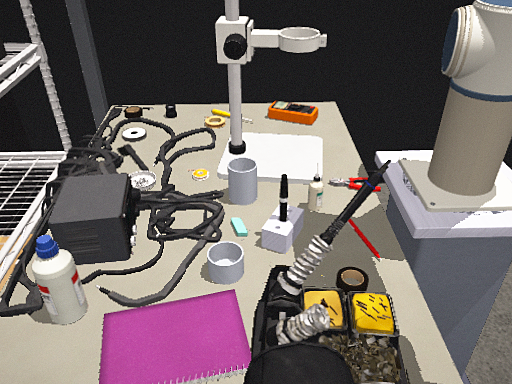

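View pics/t0.png

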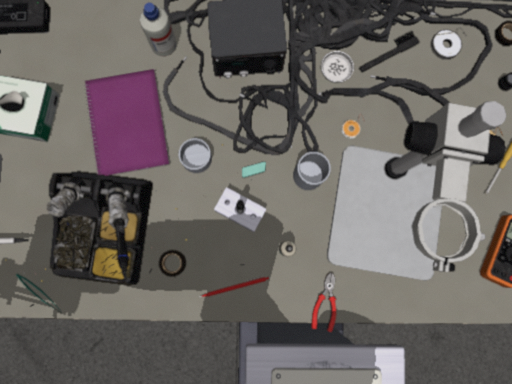

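The side view shows the marker in the block at (284,200), the tall cup at (242,180) and the short cup at (226,262). In the top view the block is at (240,208), the tall cup at (313,170) and the short cup at (195,154). The ring stand is near (400,165) and the soldering station is on the left.

```bash
python3 - <<'E'
import cv2,numpy as np
t=cv2.imread('pics/t0.png')[140:240,205:345];s=cv2.imread('pics/s0.png')[150:260,215:325]
t=cv2.resize(t,None,fx=5,fy=5,interpolation=cv2.INTER_CUBIC)
s=cv2.resize(s,None,fx=5,fy=5,interpolation=cv2.INTER_CUBIC)
cv2.imwrite('pics/t0c.png',t);cv2.imwrite('pics/s0c.png',s)
from h import *
for h in (0,): print(pix('top',[0,0,0]),pix('top',[144,608,220]),pix('side',[144,608,220]))
d=np.load('pics/t0.npy')
# scene heights over the work region
H=[(u,v,world('top',u,v,d[v,u])) for v in range(60,330,3) for u in range(60,512,3) if d[v,u]>0]
for u,v,w in H:
    if w[2]>150: print(u,v,w.round().astype(int).tolist(),end=';')
E
```

```text
[325.74711784 424.25347361] [-50.57829021 373.31336981] [645.73518791 357.0606337 ]Traceback (most recent call last):
  File "<stdin>", line 10, in <module>
  File "h.py", line 7, in world
    c=ctrl.camera_info(n);K=c['intrinsics']
ValueError: time passes only in moves, steps and waits
```

View pics/t0c.png

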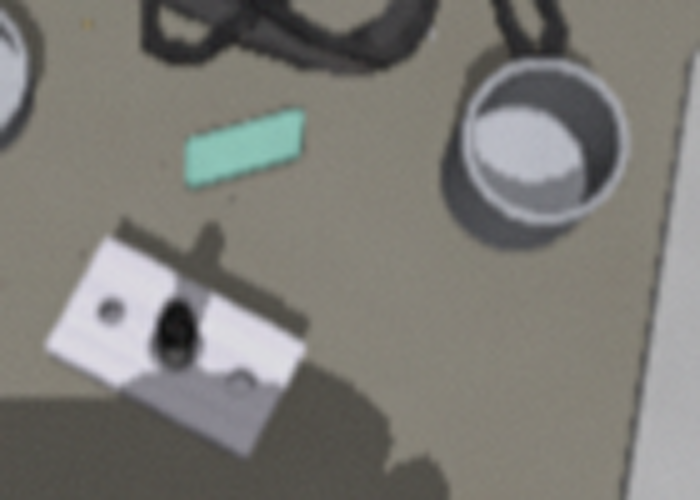

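View pics/s0c.png

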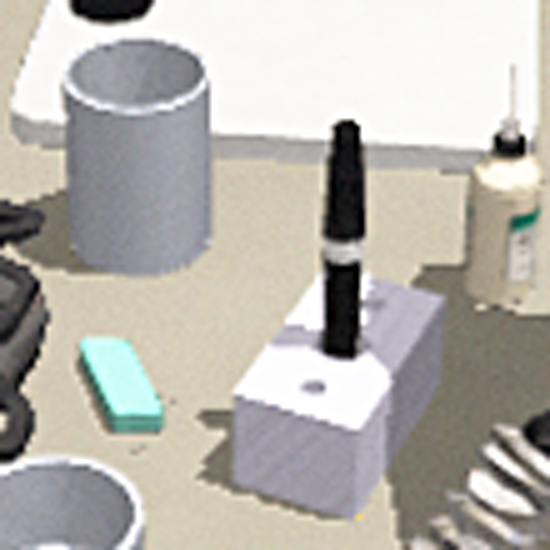

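The top crop shows the cup rim centre at (546,140), the pen top at (178,308) and the block's top-face centre at (177,347). In the side crop the pen tip is at (347,122), its exit from the block at (341,355) and the cup rim centre at (137,75).

```bash
python3 - <<'E'
s=open('h.py').read()
s=s.replace("def snap","from functools import lru_cache\n@lru_cache(None)\ndef info(n): return ctrl.camera_info(n)\ndef snap").replace("c=ctrl.camera_info(n)","c=info(n)")
s+='''
def tri(*obs):
    A=np.zeros((3,3));b=np.zeros(3)
    for n,u,v in obs:
        p=world(n,u,v,0.);d=world(n,u,v,1000.)-p;d/=np.linalg.norm(d);P=np.eye(3)-np.outer(d,d);A+=P;b+=P@p
    return np.linalg.solve(A,b)
'''
open('h.py','w').write(s)
E
python3 - <<'E'
from h import *
T=lambda x,y:('top',205+x/5,140+y/5); S=lambda x,y:('side',215+x/5,150+y/5)
print('pen top',tri(T(178,309),S(347,124)), ray(*T(178,309),141),ray(*S(347,124),141))
print('pen base',ray(*T(177,347),45),ray(*S(341,352),45))
print('block corners',[ray(*T(*p),45).round(1).tolist() for p in((108,237),(303,350),(250,457),(47,345))])
print('cup rim',tri(T(546,140),S(137,75)),ray(*T(546,140),85),ray(*S(137,75),85))
d=np.load('pics/t0.npy')
for v in range(50,330,10):
    print(v,' '.join('%4d'%world('top',u,v,d[v,u])[2] if d[v,u]>0 else '   .' for u in range(60,512,12)))
for u,v in((172,140),(240,202),(314,155),(335,160),(400,165),(485,120),(445,230)): print(u,v,world('top',u,v,d[v,u]).round())
for u in(195,):print('short',ray('top',195,154,45))
E
```

```text
pen top [419.97205982 173.92494515 142.8564248 ] [421.34469775 173.74880228 141.        ] [418.52800611 171.37307431 141.        ]
pen base [416.84953308 174.97167804  45.        ] [418.6906171  182.04710775  45.        ]
block corners [[459.9, 203.0, 45.0], [416.5, 125.5, 45.0], [374.3, 145.7, 45.0], [416.8, 225.9, 45.0]]
cup rim [494.98733622  35.14025661  82.17207964] [494.65294734  35.54477824  85.        ] [494.75962589  39.97139696  85.        ]
50   -2   -2   -1   -1    0   -3    0   -2   26   20    1    1   -3  105  101  104  101  102  104   -1   29   20    0   -4    0    0    0   -1    8    1    0    3   10   10   -2    0   -1    0
60    0    0   -3    3    0    0   -2    1   -3    0    0   -1    0  101   94   88   81   79   76   -3   12   12    3    2    3    0    8    3   -1   -1   -4   -3   -2   -2   -1    9    0    0
70    2    0   -1    0    0   -2    1    0    0   -1    0    1    0   48   43   40   32   29   22    2   16    9    0   10    1    3   -2    2    0   -2   -1    0    0    1   -2   -1   -1    0
80    5    0    0   12   12    9   11    9    0    9   -1   -2   
[... 4313 characters left out ...]
3    0    1    0    3    1    2    0   -2    0    0    0    0   -2   -2   -1   -1
310    4    1    0    0    0    2    1    4   -1   -1    0    0    0    0    0   -2    3   -2    2    2    1    0    0   11   -1    0    2    0   -2   -1    0    0    1    0    0    1    0    0
320 -762 -758 -764 -759 -757 -764   -3    1   -1    0    0   -1   -1    2    2    0    1    0   -1    0    1    8   -1    2    0    0   -1    0    0    1    0    0    0    0    0   -3    0    0
172 140 [564. 322.   2.]
240 202 [421. 175. 144.]
314 155 [525.  32.  63.]
335 160 [529. -22.  -1.]
400 165 [ 502. -127.   93.]
485 120 [ 500. -129.  399.]
445 230 [ 385. -252.   -1.]
short [525.98590972 267.52996941  45.        ]
```

Call:
servo_tool:
  rows:
    - [0, 0, 0, 0, 0, -0.3, 87]
    - [0, 0, 0, 0, 0, -0.5, 87]
    - [0, 0, 0, -0.2, -0.2, -0.5, 87]
    - [0, 0, 0, -0.4, -0.4, -0.5, 87]
    - [0, 0, 0, -0.6, -0.6, -0.5, 87]
    - [0, 0, 0, -0.8, -0.8, -0.5, 87]
    - [0, 0, 0, -0.92, -0.9, -0.5, 87]
    - [0, 0, 0, -0.92, -0.9, -0.5, 87]

```text
t: 1.1
ee_pos: [282.4, 389.1, 322.6]
orientation: [-0.37, -3.12, 0.0]
ft_force: [-0.4, 0.8, -0.4]
width: 87.0
grasp_force: 0.0
```

Call:
servo_tool:
  rows:
    - [0, 0, 0, -0.2, -0.2, 0, 87]
    - [0, 0, 0, -0.4, -0.4, 0, 87]
    - [0, 0, 0, -0.6, -0.6, 0, 87]
    - [0, 0, 0, -0.8, -0.8, 0, 87]
    - [0, 0, 0, -0.915, -0.885, 0.1, 87]
    - [0, 0, 0, -0.915, -0.885, 0.4, 87]
    - [0, 0, 0, -0.915, -0.885, 0.6, 87]
    - [0, 0, 0, -0.915, -0.885, 0.6, 87]

```text
t: 2.1
ee_pos: [416.9, 176.2, 200.2]
orientation: [-0.363, -3.115, 0.005]
ft_force: [-0.0, -0.1, 0.2]
width: 87.2
grasp_force: 0.0
```

```bash
python3 - <<'E'
from h import *
im,_=snap('side','s1'); o=ctrl.get_obs();p=o['ee_pos'];print(p,o['orientation'],pix('side',p),pix('side',[419.5,174.5,140]))
cv2.imwrite('pics/s1c.png',cv2.resize(im[80:260,190:380,::-1],None,fx=3,fy=3,interpolation=cv2.INTER_CUBIC))
E
```

```text
[418.40726288 176.76511373 202.20285274] [-3.63325107e-01 -3.11804920e+00  1.65686129e-03] [285.87900868 146.19022063] [283.99016947 176.20633984]
```

View pics/s1c.png

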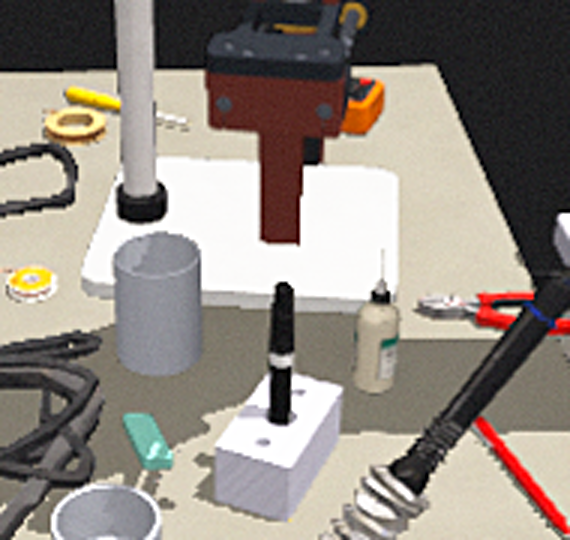

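The finger at column 281 lines up with the pen at column 283 in the crop, and nothing stands in the way. I'll descend and grip.

Call:
servo_tool:
  rows:
    - [0, 0, 0, 0, 0, 0.2, 87]
    - [0, 0, 0, 0, 0, 0.4, 87]
    - [0, 0, 0, 0, 0, 0.525, 87]
    - [0, 0, 0, 0, 0, 0.525, 87]
    - [0, 0, 0, 0, 0, 0.525, 40]
    - [0, 0, 0, 0, 0, 0.525, 25]
    - [0, 0, 0, 0, 0, 0.525, 10]
    - [0, 0, 0, 0, 0, 0.525, 10]
    - [0, 0, 0, 0, 0, 0.525, 10]
    - [0, 0, 0, 0, 0, 0.525, 10]

```text
t: 3.4
ee_pos: [418.9, 176.1, 97.7]
orientation: [-0.365, -3.12, 0.0]
ft_force: [0.1, -0.5, 0.2]
width: 30.4
grasp_force: 0.0
```

Call:
servo_tool:
  rows:
    - [0, 0, 0, 0, 0, 0, 8]
    - [0, 0, 0, 0, 0, 0, 8]
    - [0, 0, 0, 0, 0, 0, 8]
    - [0, 0, 0, 0, 0, 0, 8]
    - [0, 0, 0, 0, 0, 0, 8]

```text
t: 4.03
ee_pos: [418.9, 176.1, 97.6]
orientation: [-0.365, -3.12, -0.0]
ft_force: [-0.1, 0.7, -0.4]
width: 15.2
grasp_force: 30.0
```

Call:
servo_tool:
  rows:
    - [0, 0, 0, 0, 0, -0.1, 8]
    - [0, 0, 0, 0, 0, -0.25, 8]
    - [0, 0, 0, 0, 0, -0.4, 8]
    - [0, 0, 0, 0, 0, -0.55, 8]
    - [0, 0, 0, 0, 0, -0.65, 8]
    - [0, 0, 0, 0, 0, -0.65, 8]

```text
t: 4.78
ee_pos: [419.8, 176.4, 228.9]
orientation: [0.364, 3.117, 0.002]
ft_force: [0.3, -0.3, -0.3]
width: 15.5
grasp_force: 30.0
```

Call:
servo_tool:
  rows:
    - [0, 0, 0, -0.1, -0.12, 0, 8]
    - [0, 0, 0, -0.22, -0.25, 0, 8]
    - [0, 0, 0, -0.36, -0.4, 0, 8]
    - [0, 0, 0, -0.47, -0.52, 0, 8]
    - [0, 0, 0, -0.528, -0.589, 0, 8]
    - [0, 0, 0, -0.528, -0.589, 0, 8]
    - [0, 0, 0, -0.528, -0.589, 0, 8]

```text
t: 5.65
ee_pos: [493.8, 37.8, 227.2]
orientation: [-0.364, -3.119, -0.0]
ft_force: [0.5, -0.5, -0.5]
width: 15.2
grasp_force: 30.0
```

```bash
python3 - <<'E'
from h import *
im,_=snap('side','s2');t,_=snap('top','t2'); o=ctrl.get_obs();p=o['ee_pos'];print(o['t'],p,o['orientation'],o['width'])
a=cv2.resize(im[80:220,180:310,::-1],None,fx=4,fy=4,interpolation=cv2.INTER_CUBIC)
cv2.imwrite('pics/s2c.png',a)
E
```

```text
5.75 [493.95204292  37.95765714 227.56376352] [-3.63164468e-01 -3.12014335e+00 -1.59126859e-04] 15.073562399023395
```

View pics/s2c.png

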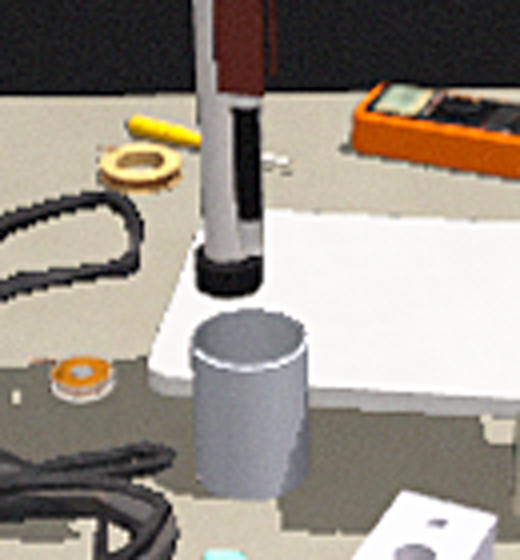

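View pics/t2.png

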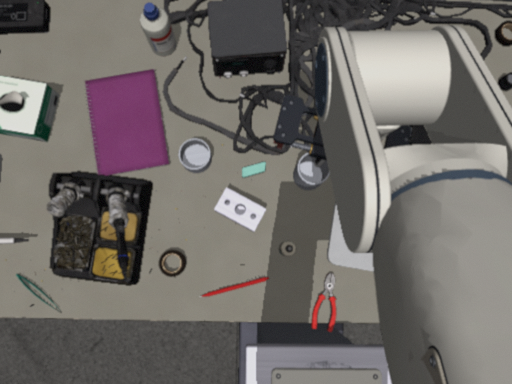

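The pen hangs below the finger at crop columns 235–262, and the cup rim centre is at (248,338). The top view shows the arm over the cup and an empty block hole.

```bash
python3 - <<'E'
from h import *
f=lambda X:((pix('side',X)-[180,80])*4).round()
for z in(227,160,138,128): print(z,f([494,38,z]))
print('rim',f([494.8,37,85]))
d=np.load('pics/s2.npy')
for cy in range(90,300,12):
    v=80+cy//4; print(cy,[tuple(world('side',u,v,d[v,u]).round().astype(int).tolist()) for u in(239,242,244)])
E
```

```text
227 [244.  85.]
160 [248. 210.]
138 [249. 249.]
128 [249. 266.]
rim [249. 337.]
90 [(498, 54, 232), (492, 55, 232), (488, 56, 233)]
102 [(498, 44, 222), (492, 44, 222), (489, 38, 219)]
114 [(498, 44, 216), (493, 44, 216), (489, 40, 214)]
126 [(498, 45, 210), (493, 45, 210), (489, 43, 209)]
138 [(499, 45, 204), (493, 45, 204), (489, 41, 202)]
150 [(499, 43, 196), (493, 43, 196), (489, 41, 195)]
162 [(499, 42, 190), (493, 45, 191), (489, 45, 191)]
174 [(499, 43, 183), (493, 44, 184), (489, 44, 184)]
186 [(499, 43, 177), (493, 44, 177), (489, 44, 177)]
198 [(500, 43, 171), (494, 45, 171), (490, 43, 171)]
210 [(500, 44, 164), (494, 47, 166), (490, 44, 164)]
222 [(500, 43, 157), (494, 48, 160), (490, 43, 157)]
234 [(500, 43, 150), (494, 45, 151), (490, 43, 150)]
246 [(503, -124, 56), (494, 47, 145), (490, 43, 144)]
258 [(503, -126, 46), (496, -134, 42), (491, -132, 43)]
270 [(503, -120, 42), (496, -122, 40), (491, -130, 36)]
282 [(503, -122, 32), (496, -128, 29), (491, -132, 26)]
294 [(504, -123, 23), (496, -125, 22), (491, -129, 19)]
```

The pen is centred over the cup (bottom near 494, 36, 140). I'll lower it straight down.

Call:
servo_tool:
  rows:
    - [0, 0, 0, 0, 0, 0.12, 8]
    - [0, 0, 0, 0, 0, 0.25, 8]
    - [0, 0, 0, 0, 0, 0.38, 8]
    - [0, 0, 0, 0, 0, 0.5, 8]
    - [0, 0, 0, 0, 0, 0.58, 8]
    - [0, 0, 0, 0, 0, 0.63, 8]
    - [0, 0, 0, 0, 0, 0.65, 8]
    - [0, 0, 0, 0, 0, 0.66, 8]
    - [0, 0, 0, 0, 0, 0.66, 8]

```text
t: 6.88
ee_pos: [494.8, 37.1, 96.1]
orientation: [0.365, 3.12, 0.0]
ft_force: [0.5, 0.0, -0.1]
width: 15.5
grasp_force: 30.0
```

Call:
servo_tool:
  rows:
    - [0, 0, 0, 0, 0, 0.01, 8]
    - [0, 0, 0, 0, 0, 0.01, 20]
    - [0, 0, 0, 0, 0, 0.01, 30]
    - [0, 0, 0, 0, 0, 0.01, 45]
    - [0, 0, 0, 0, 0, 0.01, 60]
    - [0, 0, 0, 0, 0, 0.01, 87]
    - [0, 0, 0, 0, 0, 0.01, 87]
    - [0, 0, 0, 0, 0, 0.01, 87]
    - [0, 0, 0, 0, 0, 0.01, 87]
    - [0, 0, 0, 0, 0, 0.01, 87]

```text
t: 8.12
ee_pos: [494.5, 37.1, 93.7]
orientation: [0.365, 3.12, -0.0]
ft_force: [-0.1, -0.3, -1.1]
width: 87.0
grasp_force: 0.0
```

```bash
python3 - <<'E'
from h import *
im,_=snap('side','s3'); o=ctrl.get_obs();print(o['t'],o['ee_pos'],o['ft_force'],o['width'])
cv2.imwrite('pics/s3c.png',cv2.resize(im[80:220,180:310,::-1],None,fx=4,fy=4,interpolation=cv2.INTER_CUBIC))
E
```

```text
8.175 [494.48227834  37.09491185  93.6857419 ] [-0.34290904  0.38503285  0.23891803] 86.77414621418704
```

View pics/s3c.png

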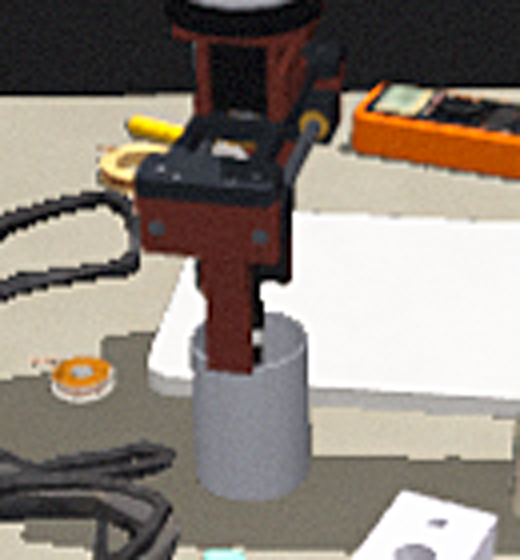

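The pen stands in the cup at crop (258,330), behind the near finger and clear of it. The cup is upright. I'll retreat straight up.

Call:
servo_tool:
  rows:
    - [0, 0, 0, 0, 0, -0.05, 87]
    - [0, 0, 0, 0, 0, -0.13, 87]
    - [0, 0, 0, 0, 0, -0.22, 87]
    - [0, 0, 0, 0, 0, -0.33, 87]
    - [0, 0, 0, 0, 0, -0.45, 87]
    - [0, 0, 0, 0, 0, -0.6, 87]
    - [0, 0, 0, 0, 0, -0.7, 87]
    - [0, 0, 0, 0, 0, -0.7, 87]
    - [0, 0, 0, 0, 0, -0.7, 87]
    - [0, 0, 0, 0, 0, -0.7, 87]

```text
t: 9.43
ee_pos: [493.8, 37.1, 232.9]
orientation: [-0.365, -3.119, 0.0]
ft_force: [-0.4, 0.2, -0.3]
width: 87.4
grasp_force: 0.0
```

```bash
python3 - <<'E'
from h import *
im,_=snap('side','s4'); o=ctrl.get_obs();print(o['t'],o['ee_pos'],o['ft_force'],o['width'])
cv2.imwrite('pics/s4c.png',cv2.resize(im[80:290,180:330,::-1],None,fx=2.8,fy=2.8,interpolation=cv2.INTER_CUBIC))
E
```

```text
9.475 [493.90924192  37.09423014 232.83526958] [ 0.13059113 -1.31546909  0.52454352] 87.03003679615443
```

View pics/s4c.png

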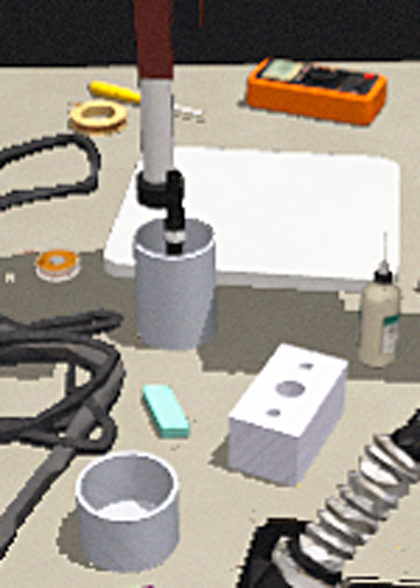

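The pen stands in the tall cup at crop (175,215). The gripper is clear, both cups are upright and the block hole is empty. I'll hand the job in.

```bash
python3 -c "
from workcell import ctrl
print(ctrl.close_job())"
```

```text
the job is handed in; nothing more can be done
None
```

The marker pen is out of the tool block and stands released in the tall cup; the last picture showed both cups upright and the gripper clear, and I handed the job in at about 9.5 s.

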